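# Put the cordless devices back on their own chargers

## Robot

A 7-joint arm with a two-finger parallel gripper is mounted at the origin on the work surface; the furniture and walls round the work are solid. World frame = base frame: x ahead of the robot, y to its left, z up, the work surface at z = 0. Lengths are in m, angles in rad, forces in N, time in s.
With the tool pointing down it reaches from about 0.4 to 0.875 m from the base axis. Payload 6.5 kg.
Tool frame: the origin (TCP) lies on the centre line of the jaws, within the pads' length; the fingertips stand 22 mm ahead of it and the grasp point (between the pads) lies 3 mm ahead of it; z points along the fingers, x is the direction in which the jaws open and shut, and the axes are right-handed (so a half turn about z gives the same grasp; the last joint's range is limited). The gripper opens to 85 mm and grips with 20 to 120 N. Pads are 22 mm wide; open, the fingers measure 114 mm over their backs; the gripper's body (76 mm by 85 mm) begins 54 mm behind the grasp point. The pads swing forward as they close: fully open they stand 13 mm farther back than shut.
Start: joints at [-1.377, 0.536, -0.004, 1.538, 0.003, 1.067, -0.071], TCP at [0.167, 0.628, 0.253] pointing down, gripper open.
Joint ranges: [-2.7, 2.7], [-0.37, 2.16], [-1.27, 1.26], [0.24, 2.4], [-1.31, 4.45], [0.19, 1.91], [-2.76, 2.76]. Speed limits (rad/s): [2.39, 2.39, 3.14, 3.14, 3.14, 3.14, 3.14].

## Interface

Orientations are given as a rotation vector (axis times angle).
In Python, from workcell import env, optics, hand_in gives the robot as it stands.
- The arm moves only by the tool apply_moves, never from a script. Its arguments are lists of equal length, an entry for each row: "xyz": the shift along the world's x, y, z as a fraction of full scale, a list of three; "dr": the turn, a rotation vector about the world's x, y, z as a fraction of full scale, a list of three; "grip": the opening, from 0 (shut) to 1 (fully open). A call has 1 to 20 rows; each row shifts and turns the commanded pose from where the row before left it; what a row does not reach is not made up. Full scale, the value 1, is 0.3 m for a shift and pi/4 rad for a turn. A row lasts 1/8 s, in which the tool goes at most 62.5 mm and 10.7 degrees, less where a joint would pass 70% of its speed; a pose out of reach is approached as far as the arm can. A call with a number of a shift or a turn outside -1 to 1 is refused whole. A call with a gripper value outside its range is refused whole. The fingers move at their own pace and stop on an object; "grip_force" is the grip in N (left out, the last holds). Time passes only in rows, so rows that do not move let the fingers close. It gives the time, the measured TCP pose, the force and the opening at its end, in the units of the state.
- env.observe(): the state, without advancing time (a new reading comes with each control period).
- optics.camera(name): name is "side" or "top"; returns the picture (420x560x3 uint8, red, green, blue); there is no depth.
- optics.camera_info(name): a dict with "fx", "fy", "cx", "cy" (pixels), "k1" (the pictures are not rectified: a ray, as slopes to the right and down, at radius r is drawn at 1 + k1 r^2 times it, then the intrinsics apply), "R" (3x3) and "t" (3): a world point X has camera coordinates R X + t. Camera axes: x right, y down, z forward; pixel columns grow to the right and rows downward; lengths in m; the calibration is good to about 2 mm. A picture is of the moment at which its call begins. camera_info takes no time and is no camera call.
- hand_in(): hands the job in, once; it reports no verdict.
The state is a dict: "t": time; "qpos": joint angles; "joint_velocities": joint speeds; "tau": joint torques, N m; "position": TCP position; "ee_rot": TCP orientation; "wrist_force": force on the tool from outside, world axes, zero at the start; "ft_torque": the same for the moment, N m; "opening": finger opening in m.
Only numpy, scipy, OpenCV 4.12 (cv2) and the standard library are available. Lean on these libraries where they do the work, as an engineer would, in place of code of your own. Each camera call takes 0.05 s, during which the arm holds its last target. There are 200 camera calls.

## Task

Before the desk is left for the night, put each of the four cordless devices on its own charger: the telephone handset into the cradle, keypad end in and home against the back wall; the mobile phone, the mouse and the earbud case each flat down in the middle of the pad made for it, inside the rim. The mobile phone has been pushed partly under the book: draw it out without tipping or shifting the book, which stays lying as it is.

Things in the scene. Friction and masses are not known exactly. Their poses are not given: they have to be found in the camera images.
- handset: Dark grey cordless telephone handset lying on its back, keys up, 145 x 48 x 23 mm (sides widest, 48 mm, at 6 to 15 mm above its back). Origin: centre of its underside. x runs along it: +x to the earpiece and display end, -x to the keypad end, where its charging contacts are; z up. 0.14 kg. Grip across the 48 mm width at the middle.
- cradle: Dark cradle of the handset, fixed, 95 (x) x 78 (y) x 45 mm. Origin: centre of its underside. Flat floor 16 mm above it, front edge at x = -43 mm; back wall 45 mm high, inner face at x = +38 mm; side walls 37 mm high from x = -7 to +43 mm, 60 mm apart inside. The handset lies level on the floor, sticking out at the front (-x); home, its middle is at x = -34.5 mm; past x = -43 mm it tips out.
- mouse: Dark grey computer mouse, rounded oval, 104 (x) x 58 (y) x 38 mm. Origin: centre of its underside, x along its length, z up. 0.085 kg. Grip across the 58 mm width.
- mouse_pad: White-rimmed pill-shaped charging pad with grey cloth floor, fixed, 122 (x) x 76 (y) mm, made for the mouse. Origin: centre of its underside, x along its length. Floor 6 mm above that; a rim round both ends stands 4 mm above the floor, inside it is 114 x 68 mm, open in the middle 60 mm of the long sides for the fingers. The mouse may lie either way round.
- earbud_case: White rounded earbud case, closed, 56 (x) x 44 (y) x 24 mm. Origin: centre of its underside, x along its length, z up. 0.05 kg. Grip across the 44 mm width.
- earbud_pad: Small white-rimmed oblong charging pad with grey cloth floor, fixed, 74 (x) x 62 (y) mm, made for the earbud case. Origin: centre of its underside, x along its length. Floor 6 mm above that; rim pieces at the four corners only stand 4 mm above the floor, inside they are 66 x 54 mm. Open in the middle 46 mm of the long sides for the fingers. The case may lie either way round.
- mobile_phone: Mobile phone in a black case lying with its glossy grey screen up, 130 (x) x 62 (y) x 10 mm. Origin: centre of its underside, x along its length, z up. 0.17 kg. At the start about 45 mm of its -x end is under the overhanging end of the book, whose weight the notebook bears; the rest sticks out. Grip across the 62 mm width, on the free end to draw it out along +x, then at the middle to carry it.
- phone_pad: Large white-rimmed oblong charging pad with grey cloth floor, fixed, 148 (x) x 80 (y) mm, made for the mobile phone. Origin: centre of its underside, x along its length. Floor 6 mm above that; rim pieces at the four corners only stand 4 mm above the floor, inside they are 140 x 72 mm. Open in the middle 88 mm of the long sides for the fingers. The phone may lie either way round.
- book_edge (a point): Point on the end face of the orange hardback book (215 x 154 x 26 mm, 0.55 kg), 13 mm above its underside, 40 mm towards -y from the middle of that face, over the phone. x points out of that end, z up. The book lies level on a flat blue notebook 11 mm thick, underside 11 mm and top 37 mm above the desk, this end jutting about 65 mm past it. It is balanced there and stays level without the phone.

How it is judged:
By the outcome, as a careful person would: the job done as asked, in the order asked, and still so for the second after the job is handed in, with the robot touching nothing.
It also fails if it takes over 141 s, if anything falls off the work surface, if the arm or the gripper's body presses on something with over 40 N, if the wrist force passes 120 N, or if a joint passes its speed limit or range.

## Working session

There is one attempt and no reset: what is moved stays moved. The work goes in short steps, Python scripts to look and compute and a tool call to move; the robot and the scene stay as the last step left them, time stands still between calls to the robot, and variables do not carry over. Pictures are saved under pics/ and viewed, about 12 in all and at most 16, crops included, and the job is handed in when it is done.

Besides the shell and the picture viewer there is one more tool, called after "Call:" by a JSON object that holds its "api" and its "payload". apply_moves: Moves the arm, as the interface text tells. Shift numbers are shares of 0.3 m and turn numbers shares of pi/4 rad, none past 1 either way. Its arguments: {"type":"object","properties":{"xyz":{"type":"array","items":{"type":"array","items":{"type":"number"}}},"dr":{"type":"array","items":{"type":"array","items":{"type":"number"}}},"grip":{"type":"array","items":{"type":"number"}},"grip_force":{"type":"number"}},"required":["xyz","dr","grip"]}

```bash
mkdir -p pics; ls; python3 - <<'E'
from workcell import env, optics
import cv2
for n in("top","side"):
    i=optics.camera_info(n); print(n,i)
    cv2.imwrite(f"pics/{n}0.png",cv2.cvtColor(optics.camera(n),cv2.COLOR_RGB2BGR))
print(env.observe())
E
```

```text
pics
top {'fx': 505.89662887364034, 'fy': 505.89662887364034, 'cx': 275.2990730079909, 'cy': 207.82334786741754, 'k1': 0.009922467651926368, 'R': array([[ 0.00804183, -0.99985975, -0.01469056],
       [-0.9899547 , -0.00588665, -0.1412623 ],
       [ 0.14115601,  0.01567899, -0.9898632 ]]), 't': array([-0.00699772,  0.46620415,  1.40223486])}
side {'fx': 431.3124474032844, 'fy': 431.3124474032844, 'cx': 286.07138573566283, 'cy': 206.49222194169906, 'k1': -0.005733616890647507, 'R': array([[ 0.98525057, -0.17104272,  0.00506948],
       [-0.07135462, -0.43758751, -0.89634016],
       [ 0.1555308 ,  0.88275793, -0.44333803]]), 't': array([-0.45805189,  0.08106452,  1.43960209])}
{'t': 0.1, 'qpos': array([-1.37722756,  0.53712442, -0.00445195,  1.53877507,  0.00259206,
        1.06730048, -0.07119261]), 'joint_velocities': array([ 0.00186794, -0.00277345,  0.00151219, -0.00204874,  0.00113778,
        0.00130353,  0.00088622]), 'tau': array([ 2.52249709e-03, -5.84560704e+01,  1.05176657e+00, -2.59775895e+01,
        1.26172299e-02,  4.57216665e-03, -8.66791225e-06]), 'position': array([0.16682   , 0.62766967, 0.25247821]), 'ee_rot': array([ 2.48952859e+00,  1.91447330e+00, -1.88937336e-03]), 'wrist_force': array([ 0.35871889,  0.82755501, -0.24150569]), 'ft_torque': array([ 0.04377818,  0.01217462, -0.02174647]), 'opening': 0.08523750888315447}
```

View pics/top0.png

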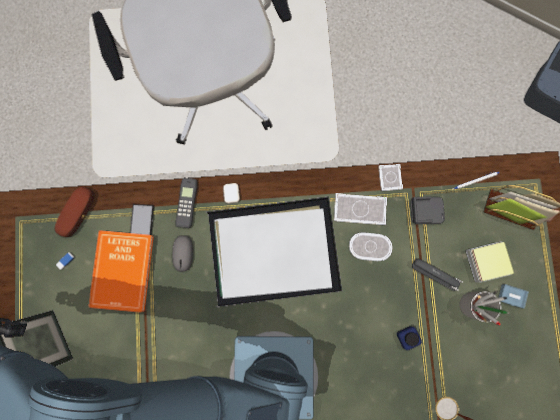

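View pics/side0.png

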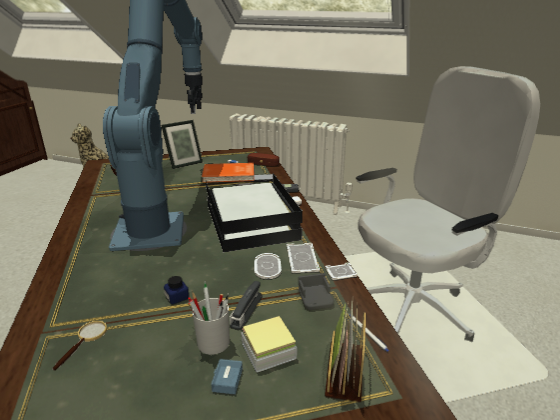

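```bash
cat > h.py <<'E'
import numpy as np, cv2
from workcell import env, optics
def ray(cam,uv):
    i=optics.camera_info(cam); d=np.array([(uv[0]-i["cx"])/i["fx"],(uv[1]-i["cy"])/i["fy"]]); s=d.copy()
    for _ in range(8): s=d/(1+i["k1"]*(s@s))
    return -i["R"].T@i["t"], i["R"].T@np.array([*s,1])
def onz(cam,uv,z):
    o,d=ray(cam,uv); return o+d*(z-o[2])/d[2]
def proj(cam,X):
    i=optics.camera_info(cam); c=i["R"]@np.array(X)+i["t"]; s=c[:2]/c[2]; s=s*(1+i["k1"]*(s@s))
    return np.array([s[0]*i["fx"]+i["cx"],s[1]*i["fy"]+i["cy"]])
def tri(ut,us):
    o1,d1=ray("top",ut);o2,d2=ray("side",us)
    k=np.linalg.lstsq(np.c_[d1,-d2],o2-o1,rcond=None)[0]
    a,b=o1+d1*k[0],o2+d2*k[1]; return (a+b)/2,np.linalg.norm(a-b)
def snap(cam): return cv2.cvtColor(optics.camera(cam),cv2.COLOR_RGB2BGR)
def crop(im,x0,y0,x1,y1,k,name):
    cv2.imwrite(f"pics/{name}.png",cv2.resize(im[y0:y1,x0:x1],None,fx=k,fy=k,interpolation=cv2.INTER_CUBIC))
def rect(mask):
    c=max(cv2.findContours(mask.astype(np.uint8),cv2.RETR_EXTERNAL,cv2.CHAIN_APPROX_NONE)[0],key=cv2.contourArea)
    return cv2.minAreaRect(c),c
E
python3 - <<'E'
from h import *
t=cv2.imread("pics/top0.png");s=cv2.imread("pics/side0.png")
a=cv2.resize(t[170:320,85:255],None,fx=4,fy=4,interpolation=cv2.INTER_CUBIC)
cv2.imwrite("pics/c1.png",a)
b=cv2.resize(t[160:270,325:450],None,fx=4,fy=4,interpolation=cv2.INTER_CUBIC)
c=cv2.resize(s[235:315,240:365],None,fx=4,fy=4,interpolation=cv2.INTER_CUBIC)
o=np.zeros((600,800,3),np.uint8);b=cv2.resize(b,(400,352));c=cv2.resize(c,(400,256));o[:352,:400]=b;o[:256,400:]=c
d=cv2.resize(s[145:215,195:320],(400,224),interpolation=cv2.INTER_CUBIC);o[300:524,400:]=d
cv2.imwrite("pics/c2.png",o)
print(proj("top",[.628,.167,0]), [onz("top",p,0).round(3) for p in((142,218),(185,203),(182,252),(231,192),(390,177),(360,208),(370,246),(428,210))])
E
```

```text
[218.06553021 154.80922445] [array([0.439, 0.384, 0.   ]), array([0.484, 0.26 , 0.   ]), array([0.341, 0.264, 0.   ]), array([0.517, 0.127, 0.   ]), array([ 0.564, -0.337,  0.   ]), array([ 0.472, -0.248,  0.   ]), array([ 0.362, -0.275,  0.   ]), array([ 0.467, -0.444,  0.   ])]
```

View pics/c1.png

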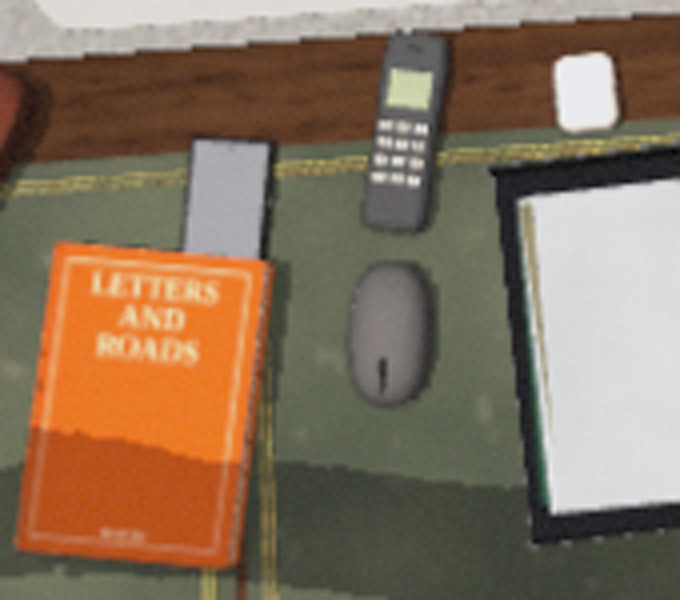

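View pics/c2.png

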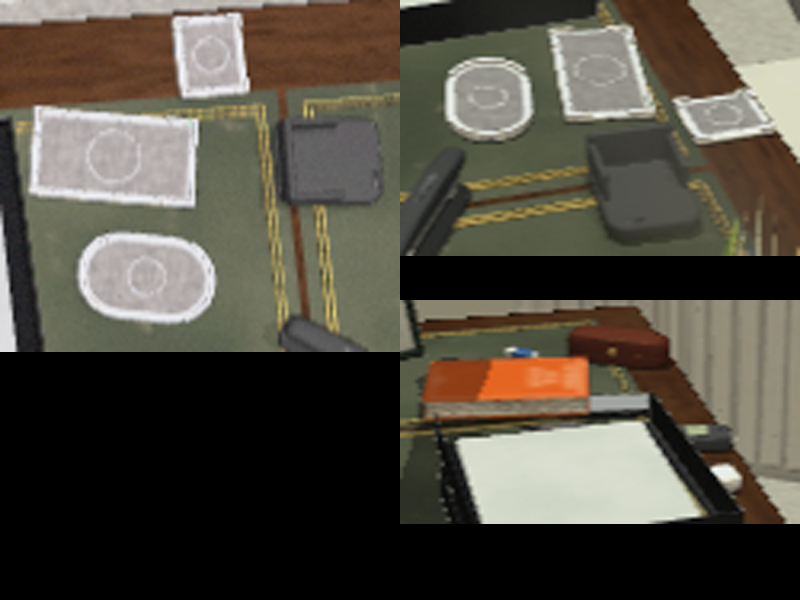

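```bash
cat > seg.py <<'E'
from h import *
def seg(im,box,k=3,m=14):
    x,y,w,h=box; x0,y0=x-m,y-m
    c=cv2.resize(im[y0:y+h+m,x0:x+w+m],None,fx=k,fy=k,interpolation=cv2.INTER_CUBIC)
    M=np.zeros(c.shape[:2],np.uint8); cv2.setRNGSeed(1)
    cv2.grabCut(c,M,(m*k,m*k,w*k,h*k),np.zeros((1,65)),np.zeros((1,65)),6,cv2.GC_INIT_WITH_RECT)
    M=((M==1)|(M==3)).astype(np.uint8)
    M=cv2.morphologyEx(M,cv2.MORPH_OPEN,np.ones((9,9)))
    (_,cn)=rect(M); return (cn[:,0]+.5)/k-.5+[x0,y0]
def wrect(cam,pts,z):
    P=np.array([onz(cam,p,z)[:2] for p in pts],np.float32)
    b=cv2.boxPoints(cv2.minAreaRect(P)); e=b[1]-b[0],b[2]-b[1]
    l=e[0] if np.linalg.norm(e[0])>np.linalg.norm(e[1]) else e[1]
    return b.mean(0).round(4),round(float(np.degrees(np.arctan2(l[1],l[0]))%180),1),sorted((1000*np.linalg.norm(v)).round(1) for v in e)
E
cat > m1.py <<'E'
from seg import *
t=cv2.imread("pics/top0.png");s=cv2.imread("pics/side0.png")
T={"handset":((173,175,27,55),.012),"mouse":((170,233,25,42),.012),"earbud":((221,181,22,24),.012),"phone":((129,203,26,32),.01),
"epad":((377,163,27,29),.01),"ppad":((331,191,58,36),.01),"mpad":((347,231,47,34),.01),"cradle":((411,194,37,32),.03)}
o=cv2.resize(t[155:325,85:455],None,fx=2,fy=2)
for n,(b,z) in T.items():
    p=seg(t,b); print(n,*wrect("top",p,z), p.min(0).round(1),p.max(0).round(1))
    cv2.polylines(o,[((p-[85,155])*2).astype(int)],True,(0,0,255),1)
S={"epad":((325,261,33,20),.01),"ppad":((286,242,36,32),.01),"mpad":((252,252,31,28),.01),"cradle":((296,273,38,37),.03)}
o2=cv2.resize(s[230:320,235:370],None,fx=2,fy=2)
for n,(b,z) in S.items():
    p=seg(s,b); print("side",n,*wrect("side",p,z), p.min(0).round(1),p.max(0).round(1))
    cv2.polylines(o2,[((p-[235,230])*2).astype(int)],True,(0,0,255),1)
f=np.zeros((530,740,3),np.uint8);f[:340]=o;f[345:525,:270]=o2;cv2.imwrite("pics/o1.png",f)
E
python3 m1.py; python3 -c "
from h import *
print(ray('top',(0,0))[0],ray('side',(0,0))[0])"
```

```text
handset [0.5034 0.2483] 176.0 [np.float32(52.5), np.float32(115.2)] [178.3 176.7] [198. 215.]
mouse [0.3399 0.2577] 1.8 [np.float32(60.9), np.float32(101.0)] [172.7 234.7] [194. 270.]
earbud [0.5139 0.1252] 1.3 [np.float32(44.4), np.float32(56.7)] [223.3 182.7] [238.7 202. ]
phone [0.4343 0.3786] 177.9 [np.float32(65.1), np.float32(86.0)] [131.  204.3] [154. 234.]
epad [ 0.5628 -0.3358] 5.0 [np.float32(64.4), np.float32(77.6)] [378.7 163.7] [402.3 190. ]
ppad [ 0.469  -0.2472] 86.3 [np.float32(82.5), np.float32(148.8)] [334.3 193. ] [386.3 223.7]
mpad [ 0.3607 -0.2743] 88.6 [np.float32(77.6), np.float32(119.1)] [349.3 232.7] [391.3 260. ]
cradle [ 0.4646 -0.4336] 90.4 [np.float32(80.9), np.float32(95.4)] [410.7 195.3] [444.3 223.7]
side epad [ 0.563  -0.3413] 4.0 [np.float32(72.5), np.float32(78.5)] [326.  262.3] [354.7 279. ]
[ 0.2636434  -0.02623799  1.45377495] [ 0.23317775 -1.31369378  0.71321383]Traceback (most recent call last):
  File "m1.py", line 12, in <module>
    p=seg(s,b); print("side",n,*wrect("side",p,z), p.min(0).round(1),p.max(0).round(1))
                                ~~~~~^^^^^^^^^^^^
  File "seg.py", line 11, in wrect
    P=np.array([onz(cam,p,z)[:2] for p in pts],np.float32)
                ~~~^^^^^^^^^
  File "h.py", line 8, in onz
    o,d=ray(cam,uv); return o+d*(z-o[2])/d[2]
        ~~~^^^^^^^^
  File "h.py", line 4, in ray
    i=optics.camera_info(cam); d=np.array([(uv[0]-i["cx"])/i["fx"],(uv[1]-i["cy"])/i["fy"]]); s=d.copy()
ValueError: time passes only in moves, steps and waits
```

```bash
python3 - <<'E'
s=open("h.py").read()
s=s.replace("def ray","import functools\n@functools.lru_cache(None)\ndef info(c): return optics.camera_info(c)\ndef ray").replace("i=optics.camera_info(cam)","i=info(cam)")
open("h.py","w").write(s)
m=open("m1.py").read()
m=m.replace("f=np.zeros","""
hv=cv2.cvtColor(t,cv2.COLOR_BGR2HSV)
for q in((186,183),(178,222),(187,228),(196,190),(192,222),(190,170),(205,215),(165,215)): print(q,hv[q[1],q[0]],end=' ')
f=np.zeros""",1)
open("m1.py","w").write(m)
E
python3 m1.py
```

```text
handset [0.5034 0.2483] 176.0 [np.float32(52.5), np.float32(115.2)] [178.3 176.7] [198. 215.]
mouse [0.3399 0.2577] 1.8 [np.float32(60.9), np.float32(101.0)] [172.7 234.7] [194. 270.]
earbud [0.5139 0.1252] 1.3 [np.float32(44.4), np.float32(56.7)] [223.3 182.7] [238.7 202. ]
phone [0.4343 0.3786] 177.9 [np.float32(65.1), np.float32(86.0)] [131.  204.3] [154. 234.]
epad [ 0.5628 -0.3358] 5.0 [np.float32(64.4), np.float32(77.6)] [378.7 163.7] [402.3 190. ]
ppad [ 0.469  -0.2472] 86.3 [np.float32(82.5), np.float32(148.8)] [334.3 193. ] [386.3 223.7]
mpad [ 0.3607 -0.2743] 88.6 [np.float32(77.6), np.float32(119.1)] [349.3 232.7] [391.3 260. ]
cradle [ 0.4646 -0.4336] 90.4 [np.float32(80.9), np.float32(95.4)] [410.7 195.3] [444.3 223.7]
side epad [ 0.563  -0.3413] 4.0 [np.float32(72.5), np.float32(78.5)] [326.  262.3] [354.7 279. ]
side ppad [ 0.4703 -0.2512] 85.4 [np.float32(84.5), np.float32(155.3)] [287.  242.7] [318.7 271. ]
side mpad [ 0.3612 -0.2787] 84.0 [np.float32(78.1), np.float32(130.9)] [253.7 252.7] [280.7 278. ]
side cradle [ 0.4638 -0.4417] 80.6 [np.float32(88.6), np.float32(152.4)] [298.  272.7] [333.3 309.3]
(186, 183) [165   5  95] (178, 222) [158  10  98] (187, 228) [33 34 83] (196, 190) [176  38  47] (192, 222) [35 26 58] (190, 170) [ 21   8 221] (205, 215) [ 35  49 105] (165, 215) [ 37  43 106]
```

View pics/o1.png

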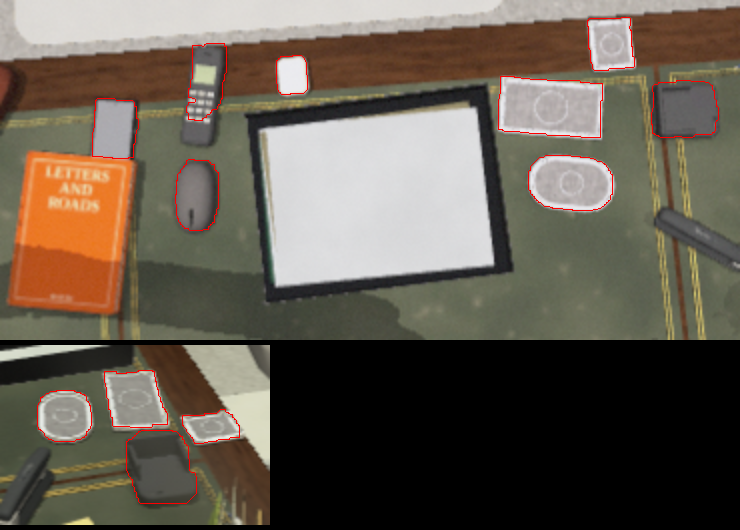

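```bash
python3 - <<'E'
from seg import *
t=cv2.imread("pics/top0.png")
for n,a,b in(("ppad",(360.3,208.4),(302.5,256.9)),("mpad",(370.9,246.6),(267.2,265)),("epad",(390.6,177.2),(340.9,270)),
  ("phone top-right corner",(85+271/4,170+141/4),(195+(648-400)/3.2,145+(395-300)/3.2)),("handset tip R",(85+450/4,170+38/4),(195+(730-400)/3.2,145+(428-300)/3.2)),
  ("earbud R top",(85+614/4,170+56/4),(195+(741-400)/3.2,145+(470-300)/3.2)),("book corner",(85+271/4,170+262/4),(195+(590-400)/3.2,145+(397-300)/3.2))): print(n,tri(a,b))
box=t[172:232,170:202]; hv=cv2.cvtColor(cv2.resize(box,None,fx=3,fy=3,interpolation=cv2.INTER_CUBIC),cv2.COLOR_BGR2HSV)
hue=hv[...,0].astype(int)
m=((hv[...,1]<22)&(hv[...,2]<150)).astype(np.uint8)
m=cv2.morphologyEx(m,cv2.MORPH_CLOSE,np.ones((25,25)));m=cv2.morphologyEx(m,cv2.MORPH_OPEN,np.ones((15,15)))
_,c=rect(m);p=(c[:,0]+.5)/3-.5+[170,172]; print(p.min(0),p.max(0))
for z in(.012,.023):print("handset",z,wrect("top",p,z))
print("handset ends", *[onz("top",(85+u/4,170+v/4),.015).round(4) for u,v in((394,228),(419,36))])
for u,v,z in((383,123,.016),(378,203,.016),(285,118,.045),(280,198,.045)): print("cradle",onz("top",(325+u/3.2,160+v/3.2),z).round(4))
# book end edge and phone edges
for u,v,z in((58,243,.037),(271,262,.037),(192,140,.01),(271,141,.01),(183,253,.01),(266,256,.01)): print("bk/ph",onz("top",(85+u/4,170+v/4),z).round(4))
# tray
for u,v in((209,212),(329,199),(341,291),(217,305)): print("tray",onz("top",(u,v),.1).round(3))
E
```

```text
ppad (array([ 0.47077447, -0.24851948,  0.00580894]), np.float64(0.0017360773621824081))
mpad (array([ 0.36068301, -0.27652913,  0.00771064]), np.float64(0.0014742131780951134))
epad (array([ 0.5629467 , -0.33729845,  0.00858883]), np.float64(0.003052592995672813))
phone top-right corner (array([0.46934632, 0.34546288, 0.0330879 ]), np.float64(0.004404029572417573))
handset tip R (array([0.54897186, 0.2195487 , 0.03385344]), np.float64(0.004408499087216988))
earbud R top (array([0.53767803, 0.1018016 , 0.03196743]), np.float64(0.006049084088465946))
book corner (array([0.38781922, 0.34053436, 0.03690684]), np.float64(0.005791800586655737))
[175.66666667 196.66666667] [193.66666667 227.        ]
handset 0.012 (array([0.457 , 0.2579], dtype=float32), 175.7, [np.float32(48.0), np.float32(90.3)])
handset 0.023 (array([0.4555, 0.2557], dtype=float32), 175.7, [np.float32(47.6), np.float32(89.6)])
handset ends [0.4118 0.2591 0.015 ] [0.5519 0.2456 0.015 ]
cradle [ 0.4987 -0.488   0.016 ]
cradle [ 0.4267 -0.4807  0.016 ]
cradle [ 0.4979 -0.3934  0.045 ]
cradle [ 0.4272 -0.3869  0.045 ]
bk/ph [0.3974 0.4918 0.037 ]
bk/ph [0.3849 0.3407 0.037 ]
bk/ph [0.4753 0.4087 0.01  ]
bk/ph [0.4749 0.3514 0.01  ]
bk/ph [0.3933 0.4113 0.01  ]
bk/ph [0.3915 0.3514 0.01  ]
tray [0.444 0.174 0.1  ]
tray [ 0.482 -0.15   0.1  ]
tray [ 0.236 -0.18   0.1  ]
tray [0.197 0.147 0.1  ]
```

```bash
python3 - <<'E'
from h import *
t=cv2.imread("pics/top0.png");s=cv2.imread("pics/side0.png")
a=cv2.resize(t[188:232,405:453],None,fx=8,fy=8,interpolation=cv2.INTER_CUBIC)
b=cv2.resize(s[268:314,292:340],None,fx=8,fy=8,interpolation=cv2.INTER_CUBIC)
o=np.zeros((370,780,3),np.uint8);o[:352,:384]=a;o[:368,390:774]=b
cv2.imwrite("pics/cr.png",cv2.convertScaleAbs(o,alpha=1.8))
E
```

```text
(no output)
```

View pics/cr.png

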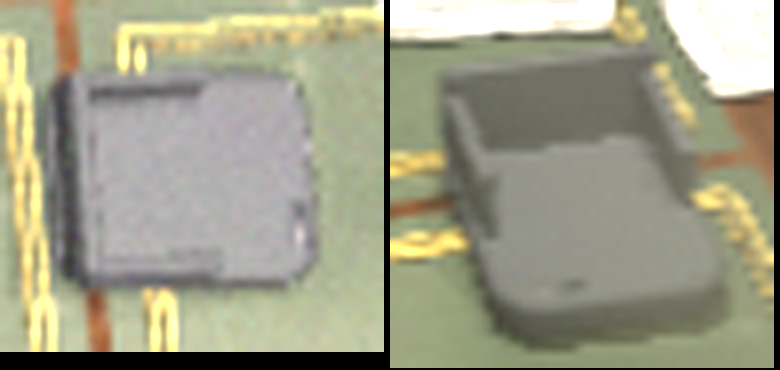

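```bash
python3 - <<'E'
from h import *
T=lambda u,v:(405+(u+.5)/8-.5,188+(v+.5)/8-.5); S=lambda u,v:(292+(u-390+.5)/8-.5,268+(v+.5)/8-.5)
for n,u,v,z in(("backtop inner L",90,82,.045),("backtop inner R",95,270,.045),("out top",74,78,.045),("out top",86,282,.045),("out bot",52,85,0),("out bot",64,275,0),("front",303,95,.016),("front",312,265,.016)): print(n,onz("top",T(u,v),z).round(4))
for n,u,v,z in(("in floor",483,150,.016),("in floor",640,138,.016),("out top",443,72,.045),("out top",655,50,.045),("front top",530,312,.016),("front top",700,290,.016),("front bot",530,340,0),("front bot",705,318,0)): print("S",n,onz("side",S(u,v),z).round(4))
# pad yaw, phone
E
```

```text
backtop inner L [ 0.4953 -0.3982  0.045 ]
backtop inner R [ 0.4289 -0.3979  0.045 ]
out top [ 0.4967 -0.3927  0.045 ]
out top [ 0.4246 -0.3946  0.045 ]
out bot [ 0.5015 -0.3964  0.    ]
out bot [ 0.4323 -0.3986  0.    ]
front [ 0.4957 -0.4815  0.016 ]
front [ 0.4346 -0.4823  0.016 ]
S in floor [ 0.4409 -0.4036  0.016 ]
S in floor [ 0.4939 -0.4058  0.016 ]
S out top [ 0.4279 -0.3981  0.045 ]
S out top [ 0.4999 -0.3975  0.045 ]
S front top [ 0.4382 -0.4869  0.016 ]
S front top [ 0.4931 -0.4854  0.016 ]
S front bot [ 0.44   -0.4812  0.    ]
S front bot [ 0.497 -0.48   0.   ]
```

Call:
{"api": "apply_moves", "payload": {"xyz": [[0, 0, 0], [0.2, -0.2, 0], [0.2, -0.2, 0], [0.2, -0.2, 0], [0.2, -0.2, 0], [0.15, -0.2, 0], [0.1, -0.2, 0], [0, -0.05, 0], [0, 0, -0.15], [0, 0, 0]], "dr": [[0, 0, 0], [0, 0, 0.0444], [0, 0, 0.0444], [0, 0, 0.0444], [0, 0, 0.0444], [0, 0, 0.0444], [0, 0, 0], [0, 0, 0], [0, 0, 0], [0, 0, 0]], "grip": [1, 1, 1, 1, 1, 1, 1, 1, 1, 1]}}

```text
t: 1.35
position: [0.4068, 0.3296, 0.206]
ee_rot: [-2.313, -2.126, 0.01]
wrist_force: [-0.7, -0.0, 0.2]
opening: 0.0856
```

Call:
{"api": "apply_moves", "payload": {"xyz": [[0, -0.04, -0.2], [0, 0, -0.2], [0, 0, -0.13], [0, 0, 0], [0, 0, 0], [0, 0, 0]], "dr": [[0, 0, 0], [0, 0, 0], [0, 0, 0], [0, 0, 0], [0, 0, 0], [0, 0, 0]], "grip": [0, 0, 0, 0, 0, 0]}}

```text
t: 2.1
position: [0.4104, 0.3199, 0.0515]
ee_rot: [-2.314, -2.125, -0.006]
wrist_force: [0.7, 0.1, 0.5]
opening: 0.0002
```

Call:
{"api": "apply_moves", "payload": {"xyz": [[0, 0, -0.02], [0, 0, -0.01], [0, 0, -0.01], [0, 0, 0]], "dr": [[0, 0, 0], [0, 0, 0], [0, 0, 0], [0, 0, 0]], "grip": [0, 0, 0, 0]}}

```text
t: 2.6
position: [0.409, 0.3183, 0.037]
ee_rot: [2.314, 2.124, -0.001]
wrist_force: [-0.3, -0.3, 0.5]
opening: 0.0
```

Call:
{"api": "apply_moves", "payload": {"xyz": [[0, 0, -0.01], [0, 0, -0.01], [0, 0, -0.01], [0, 0, 0]], "dr": [[0, 0, 0], [0, 0, 0], [0, 0, 0], [0, 0, 0]], "grip": [0, 0, 0, 0]}}

```text
t: 3.1
position: [0.409, 0.3184, 0.028]
ee_rot: [2.314, 2.125, -0.001]
wrist_force: [-0.3, 0.1, 0.1]
opening: 0.0001
```

Call:
{"api": "apply_moves", "payload": {"xyz": [[0, 0, -0.006], [0, 0, -0.006], [0, 0, -0.006], [0, 0, 0]], "dr": [[0, 0, 0], [0, 0, 0], [0, 0, 0], [0, 0, 0]], "grip": [0, 0, 0, 0]}}

```text
t: 3.6
position: [0.4091, 0.3184, 0.0227]
ee_rot: [2.314, 2.125, -0.0]
wrist_force: [0.2, -0.2, -0.4]
opening: -0.0001
```

Call:
{"api": "apply_moves", "payload": {"xyz": [[0, 0, 0.14], [0, 0, 0.14], [0.122, -0.11, 0], [0.122, -0.111, 0], [0, 0, 0], [0, 0, 0], [0, 0, -0.1], [0, 0, -0.1], [0, 0, -0.05], [0, 0, 0]], "dr": [[0, 0, 0], [0, 0, 0], [0, 0, 0], [0, 0, 0], [0, 0, 0], [0, 0, 0], [0, 0, 0], [0, 0, 0], [0, 0, 0], [0, 0, 0]], "grip": [0.3, 1, 1, 1, 1, 1, 1, 1, 1, 1]}}

```text
t: 4.85
position: [0.4812, 0.2526, 0.0312]
ee_rot: [-2.312, -2.126, 0.003]
wrist_force: [0.0, 0.0, 0.2]
opening: 0.0854
```

```bash
python3 - <<'E'
from h import *
s=snap("side");t=snap("top")
o=np.zeros((480,720,3),np.uint8)
o[:,:360]=cv2.resize(t[160:280,150:240],(360,480),interpolation=cv2.INTER_CUBIC)
o[:360,360:]=cv2.resize(s[130:220,230:320],(360,360),interpolation=cv2.INTER_CUBIC)
cv2.imwrite("pics/g1.png",o); print(env.observe()["position"])
E
```

```text
[0.48261768 0.25282506 0.03257186]
```

View pics/g1.png

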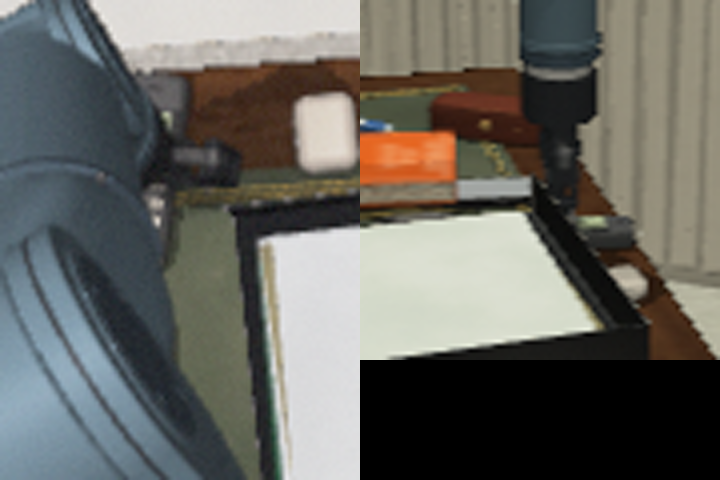

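Call:
{"api": "apply_moves", "payload": {"xyz": [[0, 0, -0.02], [0, 0, 0], [0, 0, 0], [0, 0, 0], [0, 0, 0], [0, 0, 0]], "dr": [[0, 0, 0], [0, 0, 0], [0, 0, 0], [0, 0, 0], [0, 0, 0], [0, 0, 0]], "grip": [1, 0, 0, 0, 0, 0], "grip_force": 40}}

```text
t: 5.7
position: [0.4829, 0.2529, 0.0267]
ee_rot: [-2.314, -2.124, -0.003]
wrist_force: [-1.6, 1.1, 5.5]
opening: 0.046
```

Call:
{"api": "apply_moves", "payload": {"xyz": [[0, 0, 0.1], [0, 0, 0.15], [0, 0, 0.15], [0, 0, 0.15], [0, 0, 0.15], [0, 0, 0]], "dr": [[0, 0, 0], [0, 0, 0], [0, 0, 0], [0, 0, 0], [0, 0, 0], [0, 0, 0]], "grip": [0, 0, 0, 0, 0, 0]}}

```text
t: 6.45
position: [0.4843, 0.2531, 0.2393]
ee_rot: [2.314, 2.123, 0.011]
wrist_force: [1.0, -0.3, -2.2]
opening: 0.0457
```

Call:
{"api": "apply_moves", "payload": {"xyz": [[-0.0035, -0.124, 0], [-0.0035, -0.124, 0], [-0.0035, -0.124, 0], [-0.0035, -0.124, 0], [-0.0035, -0.124, 0], [-0.0035, -0.124, 0], [-0.0035, -0.124, 0], [-0.0035, -0.124, 0], [-0.0035, -0.124, 0], [-0.0035, -0.124, 0], [-0.0035, -0.124, 0], [-0.0035, -0.124, 0], [-0.0035, -0.124, 0], [-0.0035, -0.124, 0], [-0.0035, -0.124, 0], [-0.0035, -0.124, 0], [-0.0035, -0.124, 0], [-0.0035, -0.124, 0], [-0.0035, -0.124, 0], [-0.0035, -0.124, 0]], "dr": [[0, 0, -0.0945], [0, 0, -0.0945], [0, 0, -0.0945], [0, 0, -0.0945], [0, 0, -0.0945], [0, 0, -0.0945], [0, 0, -0.0945], [0, 0, -0.0945], [0, 0, -0.0945], [0, 0, -0.0945], [0, 0, -0.0945], [0, 0, -0.0945], [0, 0, -0.0945], [0, 0, -0.0945], [0, 0, -0.0945], [0, 0, -0.0945], [0, 0, -0.0945], [0, 0, -0.0945], [0, 0, -0.0945], [0, 0, -0.0945]], "grip": [0, 0, 0, 0, 0, 0, 0, 0, 0, 0, 0, 0, 0, 0, 0, 0, 0, 0, 0, 0]}}

```text
t: 8.95
position: [0.4606, -0.4922, 0.2338]
ee_rot: [-3.14, 0.002, 0.004]
wrist_force: [0.2, -0.8, -1.3]
opening: 0.0459
```

Call:
{"api": "apply_moves", "payload": {"xyz": [[0, 0, 0], [0, 0, 0]], "dr": [[0, 0, 0], [0, 0, 0]], "grip": [0, 0]}}

```text
t: 9.2
position: [0.461, -0.4906, 0.2342]
ee_rot: [-3.139, -0.002, 0.003]
wrist_force: [-0.0, 0.1, -2.3]
opening: 0.0458
```

Call:
{"api": "apply_moves", "payload": {"xyz": [[0.008, -0.015, -0.15], [0, 0, -0.15], [0, 0, -0.12], [0, 0, -0.1], [0, 0, -0.07], [0, 0, 0], [0, 0, 0]], "dr": [[0, 0, 0], [0, 0, 0], [0, 0, 0], [0, 0, 0], [0, 0, 0], [0, 0, 0], [0, 0, 0]], "grip": [0, 0, 0, 0, 0, 0, 0]}}

```text
t: 10.07
position: [0.4645, -0.4968, 0.0602]
ee_rot: [3.14, 0.002, 0.002]
wrist_force: [-0.2, -0.3, -1.3]
opening: 0.0454
```

```bash
python3 - <<'E'
from h import *
s=snap("side");t=snap("top")
o=np.zeros((480,800,3),np.uint8)
o[:,:400]=cv2.resize(t[165:261,400:480],(400,480),interpolation=cv2.INTER_CUBIC)
o[:,400:]=cv2.resize(s[240:360,290:390],(400,480),interpolation=cv2.INTER_CUBIC)
cv2.imwrite("pics/g2.png",o); print(env.observe()["position"])
E
```

```text
[ 0.46449613 -0.49709939  0.06045666]
```

View pics/g2.png

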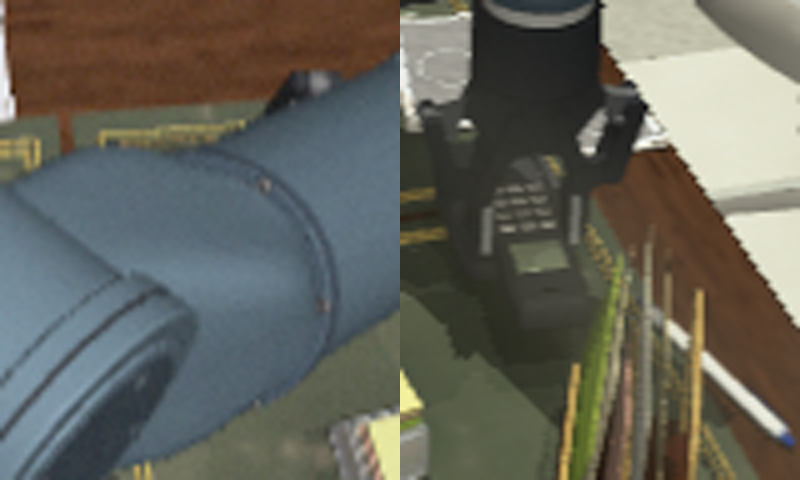

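Call:
{"api": "apply_moves", "payload": {"xyz": [[0, 0, -0.025], [0, 0, -0.025], [0, 0, 0], [0, 0.02, 0], [0, 0.02, 0], [0, 0.015, 0], [0, 0, 0]], "dr": [[0, 0, 0], [0, 0, 0], [0, 0, 0], [0, 0, 0], [0, 0, 0], [0, 0, 0], [0, 0, 0]], "grip": [0, 0, 0, 0, 0, 0, 0]}}

```text
t: 11.05
position: [0.4641, -0.4791, 0.0439]
ee_rot: [-3.141, -0.003, -0.0]
wrist_force: [0.6, 0.4, -2.4]
opening: 0.0458
```

Call:
{"api": "apply_moves", "payload": {"xyz": [[0, 0.007, 0], [0, 0.007, 0], [0, 0.007, 0], [0, 0, 0]], "dr": [[0, 0, 0], [0, 0, 0], [0, 0, 0], [0, 0, 0]], "grip": [0, 0, 0, 0]}}

```text
t: 11.55
position: [0.4639, -0.4733, 0.0439]
ee_rot: [-3.141, -0.002, 0.0]
wrist_force: [0.3, -0.6, -1.8]
opening: 0.0452
```

Call:
{"api": "apply_moves", "payload": {"xyz": [[0, 0.007, 0], [0, 0.007, 0], [0, 0, 0]], "dr": [[0, 0, 0], [0, 0, 0], [0, 0, 0]], "grip": [0, 0, 0]}}

```text
t: 11.92
position: [0.4637, -0.4702, 0.0442]
ee_rot: [3.14, 0.001, 0.001]
wrist_force: [0.3, -2.4, -2.9]
opening: 0.0457
```

Call:
{"api": "apply_moves", "payload": {"xyz": [[0, 0, -0.005], [0, 0.005, -0.003], [0, 0.005, 0], [0, 0, 0]], "dr": [[0, 0, 0], [0, 0, 0], [0, 0, 0], [0, 0, 0]], "grip": [0, 0, 0, 0]}}

```text
t: 12.42
position: [0.4638, -0.4698, 0.0429]
ee_rot: [3.135, -0.0, 0.003]
wrist_force: [0.1, -7.8, 1.9]
opening: 0.0456
```

Call:
{"api": "apply_moves", "payload": {"xyz": [[0, 0, 0], [0, 0, 0], [0, 0, 0], [0, 0, 0.08], [0, 0, 0.15], [0, 0, 0.15], [0, 0, 0.15], [0, 0.15, 0.1], [0, 0.18, 0], [0, 0.18, 0], [0, 0.18, 0], [0, 0.18, 0], [0, 0, 0]], "dr": [[0, 0, 0], [0, 0, 0], [0, 0, 0], [0, 0, 0], [0, 0, 0], [0, 0, 0], [0, 0, 0], [0, 0, 0.2], [0, 0, 0.2], [0, 0, 0.2], [0, 0, 0.2], [0, 0, 0.2], [0, 0, 0]], "grip": [0.75, 1, 1, 1, 1, 1, 1, 1, 1, 1, 1, 1, 1]}}

```text
t: 14.05
position: [0.4643, -0.201, 0.2318]
ee_rot: [-2.896, -1.214, -0.003]
wrist_force: [0.3, -1.3, 0.4]
opening: 0.0853
```

```bash
cat > two.py <<'E'
import sys
from h import *
# two.py name  top x0 y0 x1 y1  side x0 y0 x1 y1
a=list(map(int,sys.argv[2:])); t=snap("top"); s=snap("side")
cv2.imwrite(f"pics/{sys.argv[1]}_t.png",t);cv2.imwrite(f"pics/{sys.argv[1]}_s.png",s)
def f(im,b):
    c=im[b[1]:b[3],b[0]:b[2]]; k=min(395/c.shape[1],590/c.shape[0]); return cv2.resize(c,None,fx=k,fy=k,interpolation=cv2.INTER_CUBIC),k
(A,ka),(B,kb)=f(t,a[:4]),f(s,a[4:]); o=np.zeros((max(A.shape[0],B.shape[0]),800,3),np.uint8)
o[:A.shape[0],:A.shape[1]]=A;o[:B.shape[0],400:400+B.shape[1]]=B
cv2.imwrite(f"pics/{sys.argv[1]}.png",o);e=env.observe();print(ka,kb,e["t"],e["position"],e["ee_rot"])
E
python3 two.py g3 400 170 490 250 285 260 385 350
```

```text
4.388888888888889 3.95 14.15 [ 0.46404633 -0.20569918  0.23183371] [2.90093812e+00 1.20234216e+00 2.32948689e-03]
```

View pics/g3.png

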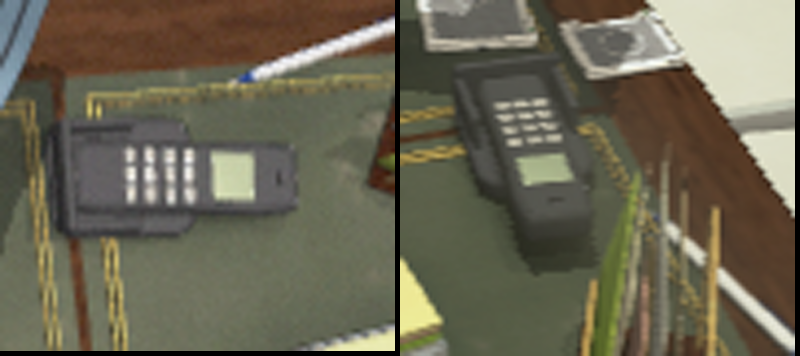

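Call:
{"api": "apply_moves", "payload": {"xyz": [[-0.0053, 0.163, 0], [-0.0053, 0.163, 0], [-0.0053, 0.163, 0], [-0.0053, 0.163, 0], [-0.0053, 0.163, 0], [-0.0053, 0.163, 0], [-0.0053, 0.163, 0], [-0.0053, 0.163, 0], [-0.0053, 0.163, 0], [-0.0053, 0.163, 0], [-0.0053, 0.163, 0], [-0.0053, 0.163, 0], [0, 0, 0], [0, 0, 0]], "dr": [[0, 0, 0.0806], [0, 0, 0.0806], [0, 0, 0.0806], [0, 0, 0.0806], [0, 0, 0.0806], [0, 0, 0.0806], [0, 0, 0.0806], [0, 0, 0.0806], [0, 0, 0.0806], [0, 0, 0.0806], [0, 0, 0.0806], [0, 0, 0.0806], [0, 0, 0], [0, 0, 0]], "grip": [1, 1, 1, 1, 1, 1, 1, 1, 1, 1, 1, 1, 1, 1]}}

```text
t: 15.9
position: [0.4463, 0.3796, 0.2305]
ee_rot: [2.252, 2.188, -0.001]
wrist_force: [0.7, 0.5, -0.2]
opening: 0.0853
```

Call:
{"api": "apply_moves", "payload": {"xyz": [[0, 0, -0.15], [0, 0, -0.15], [0, 0, -0.15], [0, 0, -0.12], [0, 0, -0.08], [0, 0, -0.03], [0, 0, 0], [0, 0, 0]], "dr": [[0, 0, 0], [0, 0, 0], [0, 0, 0], [0, 0, 0], [0, 0, 0], [0, 0, 0], [0, 0, 0], [0, 0, 0]], "grip": [1, 1, 1, 1, 1, 1, 1, 1]}}

```text
t: 16.9
position: [0.4457, 0.3816, 0.0277]
ee_rot: [2.249, 2.193, 0.003]
wrist_force: [-0.6, 0.2, 0.3]
opening: 0.0854
```

Call:
{"api": "apply_moves", "payload": {"xyz": [[0, 0, -0.015], [0, 0, -0.012], [0, 0, 0], [0, 0, 0], [0, 0, 0], [0, 0, 0], [0, 0, 0]], "dr": [[0, 0, 0], [0, 0, 0], [0, 0, 0], [0, 0, 0], [0, 0, 0], [0, 0, 0], [0, 0, 0]], "grip": [1, 1, 0.78, 0.74, 0.7, 0, 0], "grip_force": 30}}

```text
t: 17.77
position: [0.4448, 0.3823, 0.0191]
ee_rot: [-2.248, -2.194, -0.002]
wrist_force: [-1.0, 0.4, 5.2]
opening: 0.0611
```

Call:
{"api": "apply_moves", "payload": {"xyz": [[0.01, 0, 0], [0.02, -0.0005, 0], [0.025, -0.0005, 0], [0.025, -0.0005, 0], [0.025, -0.0005, 0], [0.025, -0.0005, 0], [0.025, -0.0005, 0], [0.025, -0.0005, 0], [0.02, -0.0005, 0], [0.01, 0, 0], [0, 0, 0]], "dr": [[0, 0, 0], [0, 0, 0], [0, 0, 0], [0, 0, 0], [0, 0, 0], [0, 0, 0], [0, 0, 0], [0, 0, 0], [0, 0, 0], [0, 0, 0], [0, 0, 0]], "grip": [0, 0, 0, 0, 0, 0, 0, 0, 0, 0, 0]}}

```text
t: 19.15
position: [0.5052, 0.3815, 0.0191]
ee_rot: [-2.245, -2.193, 0.004]
wrist_force: [-8.5, 0.2, 11.7]
opening: 0.0612
```

Call:
{"api": "apply_moves", "payload": {"xyz": [[0, 0, 0], [0, 0, 0], [0, 0, 0.01], [-0.05, 0.001, 0], [-0.05, 0.001, 0], [-0.017, 0, 0], [0, 0, 0], [0, 0, 0], [0, 0, 0], [0, 0, 0], [0, 0, 0], [0, 0, 0]], "dr": [[0, 0, 0], [0, 0, 0], [0, 0, 0], [0, 0, 0], [0, 0, 0], [0, 0, 0], [0, 0, 0], [0, 0, 0], [0, 0, 0], [0, 0, 0], [0, 0, 0], [0, 0, 0]], "grip": [0.9, 1, 1, 1, 1, 1, 1, 0.76, 0.73, 0.7, 0, 0], "grip_force": 40}}

```text
t: 20.65
position: [0.4734, 0.3814, 0.0222]
ee_rot: [-2.25, -2.193, -0.002]
wrist_force: [-0.6, 1.1, 6.3]
opening: 0.0602
```

Call:
{"api": "apply_moves", "payload": {"xyz": [[0, 0, 0.01], [0, 0, 0.03], [0, 0, 0.08], [0, 0, 0.15], [0, 0, 0.15], [0, 0, 0.15], [0, 0, 0.15], [0, 0, 0]], "dr": [[0, 0, 0], [0, 0, 0], [0, 0, 0], [0, 0, 0], [0, 0, 0], [0, 0, 0], [0, 0, 0], [0, 0, 0]], "grip": [0, 0, 0, 0, 0, 0, 0, 0]}}

```text
t: 21.65
position: [0.4745, 0.3822, 0.2418]
ee_rot: [2.249, 2.193, 0.012]
wrist_force: [0.9, -0.3, -0.5]
opening: 0.0604
```

Call:
{"api": "apply_moves", "payload": {"xyz": [[0, -0.1314, 0], [0, -0.1314, 0], [0, -0.1314, 0], [0, -0.1314, 0], [0, -0.1314, 0], [0, -0.1314, 0], [0, -0.1314, 0], [0, -0.1314, 0], [0, -0.1314, 0], [0, -0.1314, 0], [0, -0.1314, 0], [0, -0.1314, 0], [0, -0.1314, 0], [0, -0.1314, 0], [0, -0.1314, 0], [0, -0.1314, 0], [0, 0, 0], [0, 0, 0]], "dr": [[0, 0, -0.1282], [0, 0, -0.1282], [0, 0, -0.1282], [0, 0, -0.1282], [0, 0, -0.1282], [0, 0, -0.1282], [0, 0, -0.1282], [0, 0, -0.1282], [0, 0, -0.1282], [0, 0, -0.1282], [0, 0, -0.1282], [0, 0, -0.1282], [0, 0, -0.1282], [0, 0, -0.1282], [0, 0, -0.1282], [0, 0, -0.1282], [0, 0, 0], [0, 0, 0]], "grip": [0, 0, 0, 0, 0, 0, 0, 0, 0, 0, 0, 0, 0, 0, 0, 0, 0, 0]}}

```text
t: 23.9
position: [0.4721, -0.2489, 0.2366]
ee_rot: [-3.139, 0.101, 0.003]
wrist_force: [0.7, 0.2, -0.9]
opening: 0.0602
```

Call:
{"api": "apply_moves", "payload": {"xyz": [[0, 0, -0.15], [0, 0, -0.15], [0, 0, -0.15], [0, 0, -0.07], [0, 0, 0], [0, 0, 0]], "dr": [[0, 0, 0], [0, 0, 0], [0, 0, 0], [0, 0, 0], [0, 0, 0], [0, 0, 0]], "grip": [0, 0, 0, 0, 0, 0]}}

```text
t: 24.65
position: [0.4733, -0.2494, 0.0822]
ee_rot: [3.14, -0.1, 0.002]
wrist_force: [0.4, -0.1, -1.3]
opening: 0.0601
```

```bash
python3 two.py g4 320 180 420 240 270 200 350 280
```

```text
3.95 4.9375 24.75 [ 0.47357789 -0.24981324  0.08262411] [ 3.1394407  -0.10092872  0.00337763]
```

View pics/g4.png

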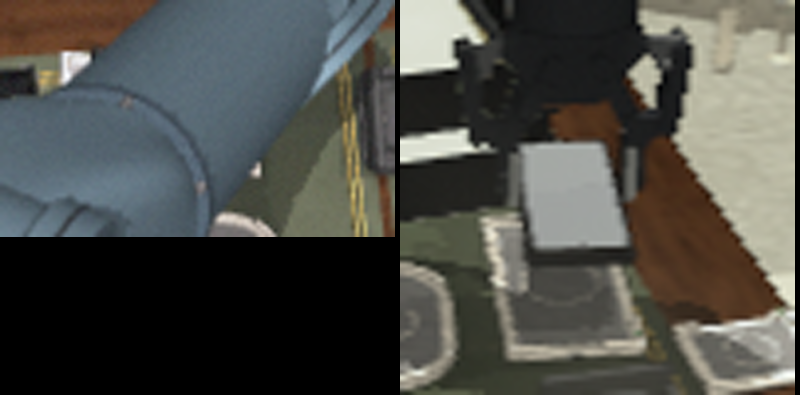

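```bash
python3 - <<'E'
from h import *
S=lambda u,v:(270+(u-400)/4.9375,200+v/4.9375)
for u,v,z in((519,143,.0704),(606,141,.0704),(527,250,.0704),(633,247,.0704),(530,263,.0604),(633,260,.0604)): print(onz("side",S(u,v),z).round(4))
s=cv2.imread("pics/side0.png")
E
```

```text
[ 0.4564 -0.1896  0.0704]
[ 0.5099 -0.1958  0.0704]
[ 0.4378 -0.3114  0.0704]
[ 0.4976 -0.3181  0.0704]
[ 0.44   -0.3096  0.0604]
[ 0.4984 -0.3161  0.0604]
```

Call:
{"api": "apply_moves", "payload": {"xyz": [[-0.0115, 0, -0.06], [0, 0, -0.05], [0, 0, -0.04], [0, 0, -0.015], [0, 0, 0], [0, 0, 0]], "dr": [[0, 0, 0], [0, 0, 0], [0, 0, 0], [0, 0, 0], [0, 0, 0], [0, 0, 0]], "grip": [0, 0, 0, 0, 0, 0]}}

```text
t: 25.5
position: [0.4694, -0.25, 0.0322]
ee_rot: [3.14, -0.102, 0.001]
wrist_force: [-0.0, 0.0, -1.4]
opening: 0.0601
```

Call:
{"api": "apply_moves", "payload": {"xyz": [[0, 0, -0.006], [0, 0, -0.004], [0, 0, 0]], "dr": [[0, 0, 0], [0, 0, 0], [0, 0, 0]], "grip": [0, 0, 0]}}

```text
t: 25.88
position: [0.4696, -0.25, 0.03]
ee_rot: [-3.14, 0.102, -0.002]
wrist_force: [-2.6, 1.7, 12.3]
opening: 0.06
```

Call:
{"api": "apply_moves", "payload": {"xyz": [[0, 0, 0], [0, 0, 0], [0, 0, 0], [0, 0, 0.08], [0, 0, 0.15], [0, 0, 0.15], [0, 0, 0.15], [-0.02, 0.15, 0.1], [-0.02, 0.15, 0], [-0.02, 0.15, 0], [-0.02, 0.15, 0], [-0.02, 0.15, 0], [0, 0.15, 0], [0, 0.15, 0], [0, 0, 0]], "dr": [[0, 0, 0], [0, 0, 0], [0, 0, 0], [0, 0, 0], [0, 0, 0], [0, 0, 0], [0, 0, 0], [0, 0, 0.2], [0, 0, 0.2], [0, 0, 0.2], [0, 0, 0.2], [0, 0, 0.2], [0, 0, 0.2], [0, 0, 0.2], [0, 0, 0]], "grip": [0.8, 0.9, 1, 1, 1, 1, 1, 1, 1, 1, 1, 1, 1, 1, 1]}}

```text
t: 27.75
position: [0.439, 0.0685, 0.2179]
ee_rot: [-2.724, -1.563, -0.001]
wrist_force: [-0.3, -0.6, -0.0]
opening: 0.0852
```

```bash
python3 two.py g5 325 180 410 270 270 225 345 290
```

```text
4.647058823529412 5.266666666666667 27.85 [0.43898937 0.06481538 0.21776123] [ 2.73093580e+00  1.55249819e+00 -8.16599754e-04]
```

View pics/g5.png

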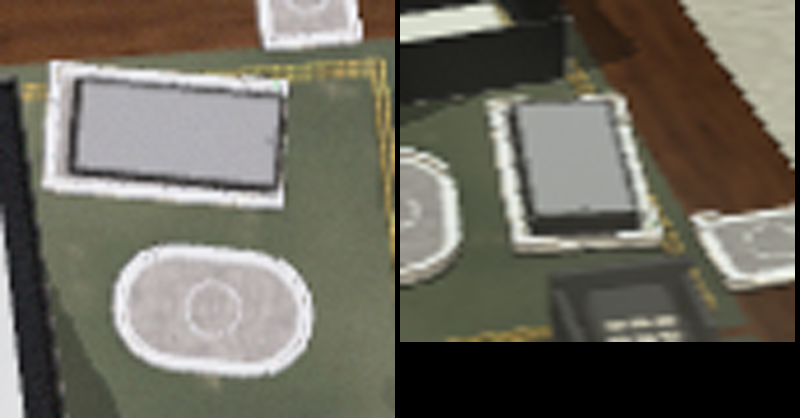

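```bash
python3 - <<'E'
from seg import *
t=cv2.imread("pics/g5_t.png")
T=lambda u,v:(325+(u+.5)/4.647-.5,180+(v+.5)/4.647-.5)
for n,pts,z in(("phone",((77,79),(287,93),(278,190),(70,172)),.018),("pad",((50,61),(288,82),(284,206),(43,187)),.010)):
    P=np.array([onz("top",T(*p),z) for p in pts]); print(n,P.round(4).tolist(),P.mean(0).round(4))
    d=P[0]-P[1]; d2=P[3]-P[2]; print(np.degrees(np.arctan2(d[1],d[0])),np.degrees(np.arctan2(d2[1],d2[0])),np.linalg.norm(d))
for cam,f,bx in(("top","g5_t",(331,190,58,38)),):
    p=seg(cv2.imread(f"pics/{f}.png"),bx);print(wrect(cam,p,.01))
h=cv2.cvtColor(t,cv2.COLOR_BGR2HSV)[185:230,330:392]; k=cv2.resize(h,None,fx=4,fy=4,interpolation=cv2.INTER_CUBIC)
m=(k[...,2]<175)&(k[...,1]<35)&(k[...,2]>120)
m=cv2.morphologyEx(m.astype(np.uint8),cv2.MORPH_OPEN,np.ones((25,25))); _,c=rect(m)
print("screen",wrect("top",(c[:,0]+.5)/4-.5+[330,185],.017))
E
```

```text
phone [[0.502, -0.1923, 0.018], [0.494, -0.3213, 0.018], [0.4338, -0.3145, 0.018], [0.4441, -0.1874, 0.018]] [ 0.4685 -0.2539  0.018 ]
86.43945476193929 85.35755046852107 0.12924645509324437
pad [[0.5146, -0.1766, 0.01], [0.5022, -0.3238, 0.01], [0.4249, -0.3195, 0.01], [0.4357, -0.1716, 0.01]] [ 0.4693 -0.2479  0.01  ]
85.17740531806983 85.81345772434265 0.14765146412284638
(array([ 0.4695, -0.2551], dtype=float32), 89.3, [np.float32(70.4), np.float32(135.1)])Traceback (most recent call last):
  File "<stdin>", line 11, in <module>
  File "h.py", line 23, in rect
    c=max(cv2.findContours(mask.astype(np.uint8),cv2.RETR_EXTERNAL,cv2.CHAIN_APPROX_NONE)[0],key=cv2.contourArea)
ValueError: max() iterable argument is empty
```

Call:
{"api": "apply_moves", "payload": {"xyz": [[0.0125, -0.132, 0], [0.0125, -0.132, 0], [0.0125, -0.132, 0], [0.0125, -0.132, 0], [0.0125, -0.132, 0], [0.0125, -0.132, 0], [0.0125, -0.132, 0], [0.0125, -0.132, 0], [0, 0, 0], [0, 0, 0], [0, 0, -0.15], [0, 0, -0.15], [0, 0, -0.15], [0, 0, -0.1], [0, 0, -0.04], [0, 0, 0], [0, 0, 0]], "dr": [[0, 0, -0.1755], [0, 0, -0.1755], [0, 0, -0.1755], [0, 0, -0.1755], [0, 0, -0.1755], [0, 0, -0.1755], [0, 0, -0.1755], [0, 0, -0.1755], [0, 0, 0], [0, 0, 0], [0, 0, 0], [0, 0, 0], [0, 0, 0], [0, 0, 0], [0, 0, 0], [0, 0, 0], [0, 0, 0]], "grip": [1, 1, 1, 1, 1, 1, 1, 1, 1, 1, 1, 1, 1, 1, 1, 1, 1]}}

```text
t: 29.98
position: [0.47, -0.2519, 0.0421]
ee_rot: [3.139, -0.107, 0.003]
wrist_force: [-0.4, 0.8, -0.2]
opening: 0.0853
```

Call:
{"api": "apply_moves", "payload": {"xyz": [[0, 0, -0.03], [0, 0, -0.015], [0, 0, 0], [0, 0, 0], [0, 0, 0], [0, 0, 0], [0, 0, 0], [0, 0, 0.02], [0, 0, 0.025], [0, 0.01, 0], [0, 0.01, 0], [0, 0, 0]], "dr": [[0, 0, 0], [0, 0, 0], [0, 0, 0], [0, 0, 0], [0, 0, 0], [0, 0, 0], [0, 0, 0], [0, 0, 0], [0, 0, 0], [0, 0, 0], [0, 0, 0], [0, 0, 0]], "grip": [1, 1, 0.78, 0.74, 0.7, 0, 0, 0, 0, 0, 0, 0]}}

```text
t: 31.48
position: [0.469, -0.245, 0.0407]
ee_rot: [-3.139, 0.106, 0.001]
wrist_force: [-0.3, -0.2, -1.3]
opening: 0.0608
```

Call:
{"api": "apply_moves", "payload": {"xyz": [[0, 0, -0.015], [0, 0, -0.015], [0, 0, -0.01], [0, 0, 0]], "dr": [[0, 0, 0], [0, 0, 0], [0, 0, 0], [0, 0, 0]], "grip": [0, 0, 0, 0]}}

```text
t: 31.98
position: [0.4689, -0.2456, 0.0285]
ee_rot: [-3.14, 0.107, 0.001]
wrist_force: [0.1, 0.6, -1.6]
opening: 0.0603
```

Call:
{"api": "apply_moves", "payload": {"xyz": [[0, 0, -0.005], [0, 0, 0], [0, 0, 0], [0, 0, 0], [0, 0, 0], [0, 0, 0.08], [0, 0, 0.15], [0, 0, 0.15], [0, 0, 0.15], [-0.02, 0.15, 0.1], [-0.02, 0.15, 0], [-0.02, 0.15, 0], [-0.02, 0.15, 0], [-0.02, 0.15, 0], [0, 0.15, 0], [0, 0.15, 0], [0, 0, 0]], "dr": [[0, 0, 0], [0, 0, 0], [0, 0, 0], [0, 0, 0], [0, 0, 0], [0, 0, 0], [0, 0, 0], [0, 0, 0], [0, 0, 0], [0, 0, 0.2], [0, 0, 0.2], [0, 0, 0.2], [0, 0, 0.2], [0, 0, 0.2], [0, 0, 0.2], [0, 0, 0.2], [0, 0, 0]], "grip": [0, 0, 0.8, 0.9, 1, 1, 1, 1, 1, 1, 1, 1, 1, 1, 1, 1, 1]}}

```text
t: 34.1
position: [0.439, 0.0727, 0.2165]
ee_rot: [-2.727, -1.558, -0.001]
wrist_force: [0.8, -0.9, -0.6]
opening: 0.0853
```

```bash
python3 two.py g6 325 180 410 270 270 225 345 290
```

```text
4.647058823529412 5.266666666666667 34.2 [0.43904318 0.06904721 0.21637813] [ 2.73324678e+00  1.54829838e+00 -4.41726647e-04]
```

View pics/g6.png

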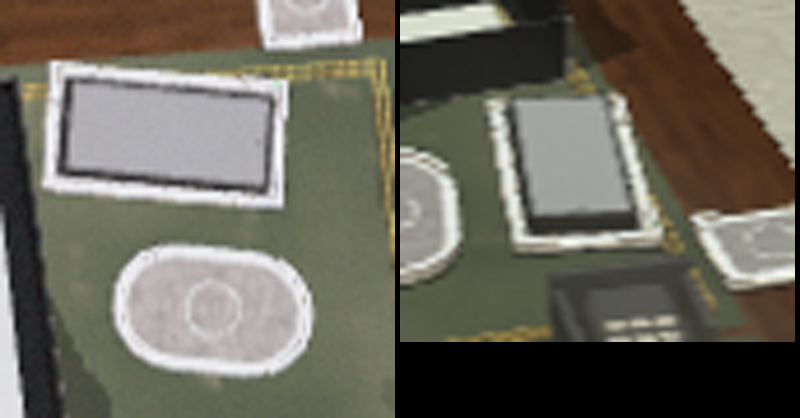

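Call:
{"api": "apply_moves", "payload": {"xyz": [[-0.055, 0.105, 0], [-0.055, 0.105, 0], [-0.055, 0.105, 0], [-0.055, 0.105, 0], [-0.055, 0.105, 0], [-0.055, 0.105, 0], [0, 0, 0], [0, 0, 0], [0, 0, -0.12], [0, 0, -0.12], [0, 0, -0.12], [0, 0, -0.1], [0, 0, -0.07], [0, 0, -0.05], [0, 0, 0], [0, 0, 0]], "dr": [[0, 0, 0.1185], [0, 0, 0.1185], [0, 0, 0.1185], [0, 0, 0.1185], [0, 0, 0.1185], [0, 0, 0.1185], [0, 0, 0], [0, 0, 0], [0, 0, 0], [0, 0, 0], [0, 0, 0], [0, 0, 0], [0, 0, 0], [0, 0, 0], [0, 0, 0], [0, 0, 0]], "grip": [1, 1, 1, 1, 1, 1, 1, 1, 1, 1, 1, 1, 1, 1, 1, 1]}}

```text
t: 36.2
position: [0.3408, 0.2583, 0.043]
ee_rot: [2.201, 2.241, 0.002]
wrist_force: [-0.6, 0.3, -0.7]
opening: 0.0854
```

Call:
{"api": "apply_moves", "payload": {"xyz": [[0, 0, -0.035], [0, 0, -0.025], [0, 0, 0], [0, 0, 0], [0, 0, 0], [0, 0, 0], [0, 0, 0], [0, 0, 0]], "dr": [[0, 0, 0], [0, 0, 0], [0, 0, 0], [0, 0, 0], [0, 0, 0], [0, 0, 0], [0, 0, 0], [0, 0, 0]], "grip": [1, 1, 0.8, 0.74, 0.68, 0, 0, 0], "grip_force": 30}}

```text
t: 37.2
position: [0.3404, 0.2589, 0.025]
ee_rot: [-2.2, -2.243, -0.002]
wrist_force: [-2.1, 0.3, 8.6]
opening: 0.0562
```

Call:
{"api": "apply_moves", "payload": {"xyz": [[0, 0, 0.03], [0, 0, 0.08], [0, 0, 0.15], [0, 0, 0.15], [0, 0, 0.15], [0, 0, 0.15], [0, 0, 0]], "dr": [[0, 0, 0], [0, 0, 0], [0, 0, 0], [0, 0, 0], [0, 0, 0], [0, 0, 0], [0, 0, 0]], "grip": [0, 0, 0, 0, 0, 0, 0]}}

```text
t: 38.08
position: [0.3416, 0.2594, 0.2406]
ee_rot: [2.2, 2.242, 0.011]
wrist_force: [0.1, -0.0, -0.7]
opening: 0.0557
```

Call:
{"api": "apply_moves", "payload": {"xyz": [[0.072, -0.127, 0], [0.072, -0.127, 0], [0.072, -0.127, 0], [0.072, -0.127, 0], [0.072, -0.127, 0], [0, -0.142, 0], [0, -0.142, 0], [0, -0.142, 0], [0, -0.142, 0], [-0.059, -0.1166, 0], [-0.059, -0.1166, 0], [-0.059, -0.1166, 0], [-0.059, -0.1166, 0], [-0.059, -0.1166, 0], [0, 0, 0], [0, 0, 0]], "dr": [[0, 0, -0.151], [0, 0, -0.151], [0, 0, -0.151], [0, 0, -0.151], [0, 0, -0.151], [0, 0, -0.151], [0, 0, -0.151], [0, 0, -0.151], [0, 0, -0.151], [0, 0, -0.151], [0, 0, -0.151], [0, 0, -0.151], [0, 0, -0.151], [0, 0, -0.151], [0, 0, 0], [0, 0, 0]], "grip": [0, 0, 0, 0, 0, 0, 0, 0, 0, 0, 0, 0, 0, 0, 0, 0]}}

```text
t: 40.08
position: [0.3593, -0.2766, 0.2366]
ee_rot: [-3.139, 0.109, 0.002]
wrist_force: [0.2, 0.7, -0.2]
opening: 0.0558
```

Call:
{"api": "apply_moves", "payload": {"xyz": [[0, 0, -0.15], [0, 0, -0.15], [0, 0, -0.12], [0, 0, -0.08], [0, 0, 0], [0, 0, 0]], "dr": [[0, 0, 0], [0, 0, 0], [0, 0, 0], [0, 0, 0], [0, 0, 0], [0, 0, 0]], "grip": [0, 0, 0, 0, 0, 0]}}

```text
t: 40.83
position: [0.3603, -0.2771, 0.088]
ee_rot: [3.14, -0.109, 0.001]
wrist_force: [0.6, 0.3, -0.8]
opening: 0.0559
```

```bash
python3 two.py g7 325 180 410 270 235 195 315 285
```

```text
4.647058823529412 4.9375 40.925 [ 0.36057823 -0.27750512  0.08837356] [ 3.13897643e+00 -1.09295416e-01  2.89246819e-03]
```

View pics/g7.png

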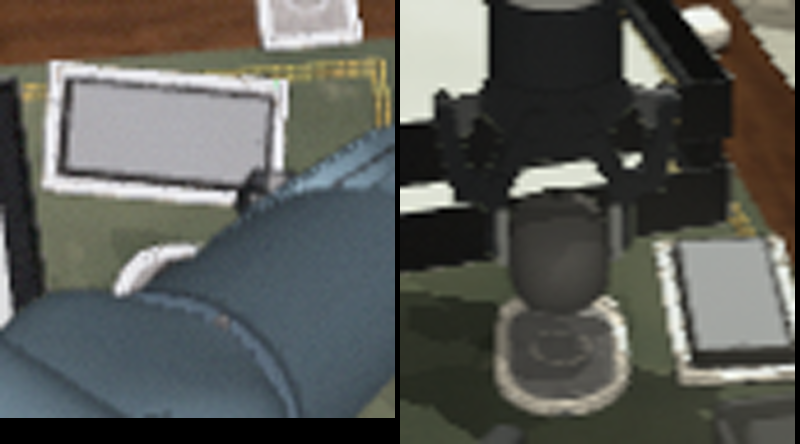

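```bash
python3 - <<'E'
from seg import *
for z in(.064,.07,.075): print(onz("side",(267.4,258.4),z).round(4))
t=cv2.imread("pics/g6_t.png"); p=seg(t,(347,231,47,34)); print(wrect("top",p,.01)); print(onz("top",(325+214.5/4.647-.5,180+307.5/4.647-.5),.006))
# mouse recheck in first picture: ends at several heights
for u,v in((389,262),(387,406)): print([onz("top",(85+u/4,170+v/4),z)[:2].round(4).tolist() for z in(.008,.015)])
E
```

```text
[ 0.356  -0.3277  0.064 ]
[ 0.3548 -0.3368  0.07  ]
[ 0.3539 -0.3444  0.075 ]
(array([ 0.3608, -0.2745], dtype=float32), 89.3, [np.float32(77.8), np.float32(119.1)])
[ 0.36270001 -0.27612821  0.006     ]
[[0.3879, 0.2632], [0.3873, 0.2618]]
[[0.2854, 0.2611], [0.2853, 0.2597]]
```

Call:
{"api": "apply_moves", "payload": {"xyz": [[0.002, 0, -0.06], [0, 0, -0.06], [0, 0, -0.045], [0, 0, -0.015], [0, 0, 0], [0, 0, 0]], "dr": [[0, 0, 0], [0, 0, 0], [0, 0, 0], [0, 0, 0], [0, 0, 0], [0, 0, 0]], "grip": [0, 0, 0, 0, 0, 0]}}

```text
t: 41.68
position: [0.3606, -0.2776, 0.0338]
ee_rot: [3.139, -0.111, 0.001]
wrist_force: [-0.4, 0.2, -1.7]
opening: 0.0554
```

Call:
{"api": "apply_moves", "payload": {"xyz": [[0, 0, -0.006], [0, 0, 0]], "dr": [[0, 0, 0], [0, 0, 0]], "grip": [0, 0]}}

```text
t: 41.92
position: [0.3603, -0.2774, 0.0317]
ee_rot: [3.14, -0.111, 0.0]
wrist_force: [-0.3, 0.5, -0.8]
opening: 0.0556
```

Call:
{"api": "apply_moves", "payload": {"xyz": [[0, 0, -0.004], [0, 0, 0]], "dr": [[0, 0, 0], [0, 0, 0]], "grip": [0, 0]}}

```text
t: 42.18
position: [0.3603, -0.2775, 0.0311]
ee_rot: [-3.139, 0.111, -0.001]
wrist_force: [-1.6, 2.0, 11.7]
opening: 0.0559
```

Call:
{"api": "apply_moves", "payload": {"xyz": [[0, 0, 0], [0, 0, 0], [0, 0, 0], [0, 0, 0.08], [0, 0, 0.15], [0, 0, 0.15], [0, 0, 0.15], [0.07, 0.14, 0.1], [0.07, 0.14, 0], [0.07, 0.14, 0], [0.07, 0.14, 0], [0.07, 0.14, 0], [0.07, 0.14, 0], [0.05, 0.14, 0], [0, 0.14, 0], [0, 0, 0]], "dr": [[0, 0, 0], [0, 0, 0], [0, 0, 0], [0, 0, 0], [0, 0, 0], [0, 0, 0], [0, 0, 0], [0, 0, 0.22], [0, 0, 0.22], [0, 0, 0.22], [0, 0, 0.22], [0, 0, 0.22], [0, 0, 0.22], [0, 0, 0.22], [0, 0, 0.22], [0, 0, 0]], "grip": [0.8, 0.86, 0.86, 0.86, 0.9, 1, 1, 1, 1, 1, 1, 1, 1, 1, 1, 1]}}

```text
t: 44.18
position: [0.501, 0.0623, 0.2191]
ee_rot: [-2.482, -1.924, -0.001]
wrist_force: [-0.0, -0.2, 0.1]
opening: 0.0853
```

```bash
python3 two.py g8 325 155 410 270 240 225 360 290
```

```text
4.647058823529412 3.2916666666666665 44.275 [0.50096991 0.05817468 0.21916605] [ 2.49047422e+00  1.91484533e+00 -1.23991034e-03]
```

View pics/g8.png

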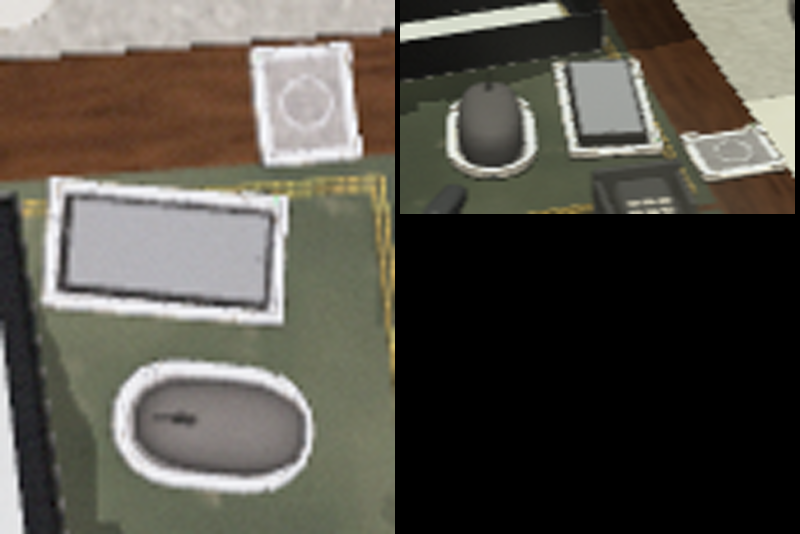

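Call:
{"api": "apply_moves", "payload": {"xyz": [[0.0145, 0.0745, 0], [0.0145, 0.0745, 0], [0.0145, 0.0745, 0], [0, 0, 0], [0, 0, 0], [0, 0, -0.14], [0, 0, -0.14], [0, 0, -0.12], [0, 0, -0.1], [0, 0, -0.07], [0, 0, 0], [0, 0, 0]], "dr": [[0, 0, 0.12], [0, 0, 0.12], [0, 0, 0.12], [0, 0, 0], [0, 0, 0], [0, 0, 0], [0, 0, 0], [0, 0, 0], [0, 0, 0], [0, 0, 0], [0, 0, 0], [0, 0, 0]], "grip": [1, 1, 1, 1, 1, 1, 1, 1, 1, 1, 1, 1]}}

```text
t: 45.78
position: [0.515, 0.1248, 0.0492]
ee_rot: [2.196, 2.245, 0.001]
wrist_force: [0.2, 0.2, -0.6]
opening: 0.0854
```

Call:
{"api": "apply_moves", "payload": {"xyz": [[0, 0, -0.05], [0, 0, -0.036], [0, 0, 0], [0, 0, 0], [0, 0, 0], [0, 0, 0], [0, 0, 0], [0, 0, 0], [0, 0, 0]], "dr": [[0, 0, 0], [0, 0, 0], [0, 0, 0], [0, 0, 0], [0, 0, 0], [0, 0, 0], [0, 0, 0], [0, 0, 0], [0, 0, 0]], "grip": [1, 1, 0.7, 0.6, 0.55, 0.5, 0, 0, 0], "grip_force": 30}}

```text
t: 46.9
position: [0.5146, 0.1258, 0.0231]
ee_rot: [2.195, 2.248, 0.001]
wrist_force: [-0.4, 0.3, 6.2]
opening: 0.0443
```

Call:
{"api": "apply_moves", "payload": {"xyz": [[0, 0, 0.03], [0, 0, 0.08], [0, 0, 0.15], [0, 0, 0.15], [0, 0, 0.15], [0, 0, 0.1], [0, 0, 0]], "dr": [[0, 0, 0], [0, 0, 0], [0, 0, 0], [0, 0, 0], [0, 0, 0], [0, 0, 0], [0, 0, 0]], "grip": [0, 0, 0, 0, 0, 0, 0]}}

```text
t: 47.78
position: [0.5157, 0.1259, 0.2233]
ee_rot: [2.194, 2.246, 0.007]
wrist_force: [-0.0, 0.4, -0.9]
opening: 0.0441
```

Call:
{"api": "apply_moves", "payload": {"xyz": [[0.0144, -0.1401, 0], [0.0144, -0.1401, 0], [0.0144, -0.1401, 0], [0.0144, -0.1401, 0], [0.0144, -0.1401, 0], [0.0144, -0.1401, 0], [0.0144, -0.1401, 0], [0.0144, -0.1401, 0], [0.0144, -0.1401, 0], [0.0144, -0.1401, 0], [0.0144, -0.1401, 0], [0, 0, 0], [0, 0, 0], [0, 0, -0.15], [0, 0, -0.15], [0, 0, -0.13], [0, 0, -0.1], [0, 0, -0.05], [0, 0, 0], [0, 0, 0]], "dr": [[0, 0, 0.0073], [0, 0, 0.0073], [0, 0, 0.0073], [0, 0, 0.0073], [0, 0, 0.0073], [0, 0, 0.0073], [0, 0, 0.0073], [0, 0, 0.0073], [0, 0, 0.0073], [0, 0, 0.0073], [0, 0, 0.0073], [0, 0, 0], [0, 0, 0], [0, 0, 0], [0, 0, 0], [0, 0, 0], [0, 0, 0], [0, 0, 0], [0, 0, 0], [0, 0, 0]], "grip": [0, 0, 0, 0, 0, 0, 0, 0, 0, 0, 0, 0, 0, 0, 0, 0, 0, 0, 0, 0]}}

```text
t: 50.28
position: [0.5628, -0.3369, 0.0479]
ee_rot: [2.121, 2.315, 0.001]
wrist_force: [-0.1, 0.3, -0.0]
opening: 0.0442
```

Call:
{"api": "apply_moves", "payload": {"xyz": [[0.002, 0, -0.03], [0, 0, -0.02], [0, 0, -0.008], [0, 0, -0.006], [0, 0, 0]], "dr": [[0, 0, 0], [0, 0, 0], [0, 0, 0], [0, 0, 0], [0, 0, 0]], "grip": [0, 0, 0, 0, 0]}}

```text
t: 50.9
position: [0.5621, -0.3365, 0.0291]
ee_rot: [-2.122, -2.315, -0.001]
wrist_force: [-5.2, 5.4, 16.6]
opening: 0.0443
```

Call:
{"api": "apply_moves", "payload": {"xyz": [[0, 0, 0], [0, 0, 0], [0, 0, 0], [0, 0, 0.08], [0, 0, 0.15], [0, 0, 0.15], [0, 0, 0.15], [-0.04, 0.16, 0.1], [-0.04, 0.16, 0], [-0.04, 0.16, 0], [-0.04, 0.16, 0], [-0.04, 0.16, 0], [0, 0.16, 0], [0, 0.16, 0], [0, 0.1, 0], [0, 0, 0]], "dr": [[0, 0, 0], [0, 0, 0], [0, 0, 0], [0, 0, 0], [0, 0, 0], [0, 0, 0], [0, 0, 0], [0, 0, 0], [0, 0, 0], [0, 0, 0], [0, 0, 0], [0, 0, 0], [0, 0, 0], [0, 0, 0], [0, 0, 0], [0, 0, 0]], "grip": [0.65, 0.75, 0.8, 0.8, 1, 1, 1, 1, 1, 1, 1, 1, 1, 1, 1, 1]}}

```text
t: 52.9
position: [0.5027, 0.032, 0.2178]
ee_rot: [2.117, 2.32, 0.004]
wrist_force: [0.6, -1.2, -0.1]
opening: 0.0853
```

```bash
python3 two.py g9 355 155 455 240 300 240 360 300; python3 - <<'E'
from seg import *
import numpy as np
t=cv2.imread("pics/g9_t.png");t0=cv2.imread("pics/top0.png");s=cv2.imread("pics/g9_s.png");s0=cv2.imread("pics/side0.png")
# book moved?
f=lambda i:((cv2.cvtColor(i,cv2.COLOR_BGR2HSV)[...,0]<14)&(cv2.cvtColor(i,cv2.COLOR_BGR2HSV)[...,1]>190)&(i[...,2]>120)).astype(np.uint8)
for a in(t0,t,s0,s):
    m=f(a); print(rect(m)[0])
a=cv2.imread("pics/g9.png");b=cv2.resize(t[165:320,60:175],None,fx=2,fy=2);c=cv2.resize(s[145:205,190:300],None,fx=3,fy=3)
o=np.zeros((a.shape[0]+320,800,3),np.uint8);o[:a.shape[0]]=a;o[a.shape[0]:a.shape[0]+310,:230]=b;o[a.shape[0]+10:a.shape[0]+190,400:730]=c
o=o[:600] if o.shape[0]>600 else o
cv2.imwrite("pics/fin.png",o);print(o.shape)
E
```

```text
3.95 6.583333333333333 53.0 [0.50267435 0.0286185  0.2174042 ] [2.12245462e+00 2.31458212e+00 1.16622355e-03]
((119.14625549316406, 270.84527587890625), (44.87928771972656, 68.46858978271484), 6.519801616668701)
((119.51581573486328, 270.660888671875), (52.75140380859375, 77.74960327148438), 6.483074188232422)
((227.50732421875, 169.23414611816406), (11.80673599243164, 51.34993362426758), 88.21009063720703)
((227.5091552734375, 169.30276489257812), (11.964204788208008, 51.34006881713867), 88.26429748535156)
(600, 800, 3)
```

View pics/fin.png

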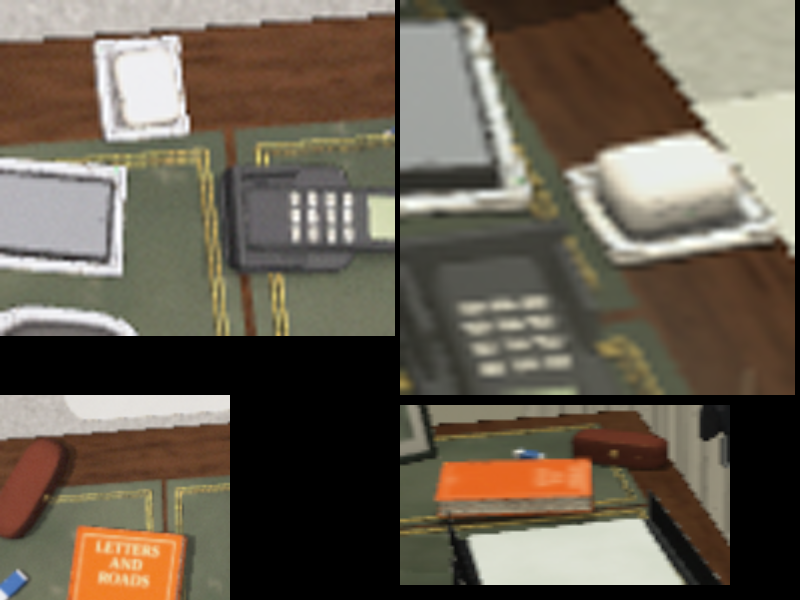

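```bash
python3 - <<'E'
from seg import *
t=cv2.imread("pics/g9_t.png")
h=cv2.resize(t[155:200,370:412],None,fx=4,fy=4,interpolation=cv2.INTER_CUBIC)
lab=h.astype(int); v=lab.min(2)
# case: flood of bright within the inner area
T=lambda u,v:(355+(u+.5)/3.95-.5,155+(v+.5)/3.95-.5)
L=np.mean([onz("top",T(113,88),.018)],0);R=onz("top",T(184,86),.020);U=onz("top",T(147,50),.020);D=onz("top",T(150,126),.018)
print("case",L[1],R[1],(L[1]+R[1])/2,U[0],D[0],(U[0]+D[0])/2)
p=seg(t,(377,163,27,29));print(wrect("top",p,.01))
h=cv2.cvtColor(t,cv2.COLOR_BGR2HSV); print(h[165:190:2,390].tolist())
o=env.observe();print(o["t"],o["joint_velocities"].round(3))
E
```

```text
case -0.31384235480149725 -0.3649618041855495 -0.3394020794935234 0.5882184344719653 0.5321970469734014 0.5602077407226833
(array([ 0.5628, -0.3355], dtype=float32), 5.0, [np.float32(64.9), np.float32(77.6)])
[[135, 4, 229], [150, 5, 197], [120, 1, 240], [120, 2, 241], [120, 3, 242], [120, 2, 241], [120, 3, 241], [120, 2, 241], [110, 3, 241], [110, 3, 241], [20, 3, 239], [25, 16, 207], [10, 7, 219]]
53.0 [ 0.022  0.005  0.016  0.002 -0.001 -0.003  0.   ]
```

Call:
{"api": "apply_moves", "payload": {"xyz": [[0.0222, -0.1352, 0], [0.0222, -0.1352, 0], [0.0222, -0.1352, 0], [0.0222, -0.1352, 0], [0.0222, -0.1352, 0], [0.0222, -0.1352, 0], [0.0222, -0.1352, 0], [0.0222, -0.1352, 0], [0.0222, -0.1352, 0], [0, 0, 0], [0, 0, 0], [0, 0, -0.15], [0, 0, -0.15], [0, 0, -0.13], [0, 0, -0.1], [0, 0, -0.06], [0, 0, 0], [0, 0, 0]], "dr": [[0, 0, 0], [0, 0, 0], [0, 0, 0], [0, 0, 0], [0, 0, 0], [0, 0, 0], [0, 0, 0], [0, 0, 0], [0, 0, 0], [0, 0, 0], [0, 0, 0], [0, 0, 0], [0, 0, 0], [0, 0, 0], [0, 0, 0], [0, 0, 0], [0, 0, 0], [0, 0, 0]], "grip": [1, 1, 1, 1, 1, 1, 1, 1, 1, 1, 1, 0.9, 0.9, 0.9, 0.9, 0.9, 0.9, 0.9]}}

```text
t: 55.25
position: [0.5633, -0.3361, 0.0408]
ee_rot: [2.121, 2.314, 0.001]
wrist_force: [-0.2, 0.7, -0.1]
opening: 0.0767
```

Call:
{"api": "apply_moves", "payload": {"xyz": [[0, 0, -0.02], [0, 0, -0.018], [0, 0, 0], [0, 0, 0], [0, 0, 0], [0, 0, 0], [0, 0, 0], [0, 0, 0]], "dr": [[0, 0, 0], [0, 0, 0], [0, 0, 0], [0, 0, 0], [0, 0, 0], [0, 0, 0], [0, 0, 0], [0, 0, 0]], "grip": [0.9, 0.9, 0.65, 0.58, 0.54, 0.5, 0, 0]}}

```text
t: 56.25
position: [0.5627, -0.336, 0.0285]
ee_rot: [2.122, 2.315, 0.0]
wrist_force: [-1.6, 0.8, 4.3]
opening: 0.0444
```

Call:
{"api": "apply_moves", "payload": {"xyz": [[0, 0, 0.02], [0, 0, 0], [0.007, 0.005, 0], [0, 0, 0], [0, 0, -0.01], [0, 0, -0.007], [0, 0, 0]], "dr": [[0, 0, 0], [0, 0, 0], [0, 0, 0], [0, 0, 0], [0, 0, 0], [0, 0, 0], [0, 0, 0]], "grip": [0, 0, 0, 0, 0, 0, 0]}}

```text
t: 57.12
position: [0.5643, -0.3343, 0.0286]
ee_rot: [-2.123, -2.315, 0.0]
wrist_force: [0.8, -0.0, -1.0]
opening: 0.0442
```

Call:
{"api": "apply_moves", "payload": {"xyz": [[0, 0, -0.002], [0, 0, 0], [0, 0, 0], [0, 0, 0], [0, 0, 0.08], [0, 0, 0.15], [0, 0, 0.15], [0, 0, 0.15], [-0.04, 0.16, 0.1], [-0.04, 0.16, 0], [-0.04, 0.16, 0], [-0.04, 0.16, 0], [-0.04, 0.16, 0], [0, 0.16, 0], [0, 0.16, 0], [0, 0.1, 0], [0, 0, 0], [0, 0, 0]], "dr": [[0, 0, 0], [0, 0, 0], [0, 0, 0], [0, 0, 0], [0, 0, 0], [0, 0, 0], [0, 0, 0], [0, 0, 0], [0, 0, 0], [0, 0, 0], [0, 0, 0], [0, 0, 0], [0, 0, 0], [0, 0, 0], [0, 0, 0], [0, 0, 0], [0, 0, 0], [0, 0, 0]], "grip": [0, 0.65, 0.75, 0.8, 0.8, 1, 1, 1, 1, 1, 1, 1, 1, 1, 1, 1, 1, 1]}}

```text
t: 59.38
position: [0.5047, 0.0307, 0.2183]
ee_rot: [2.123, 2.314, 0.001]
wrist_force: [0.0, -1.5, -0.0]
opening: 0.0853
```

```bash
python3 two.py g10 325 155 465 265 300 240 360 300
```

```text
2.8214285714285716 6.583333333333333 59.475 [0.50460797 0.03023444 0.21783263] [2.12507048e+00 2.31269952e+00 2.96785532e-04]
```

View pics/g10.png

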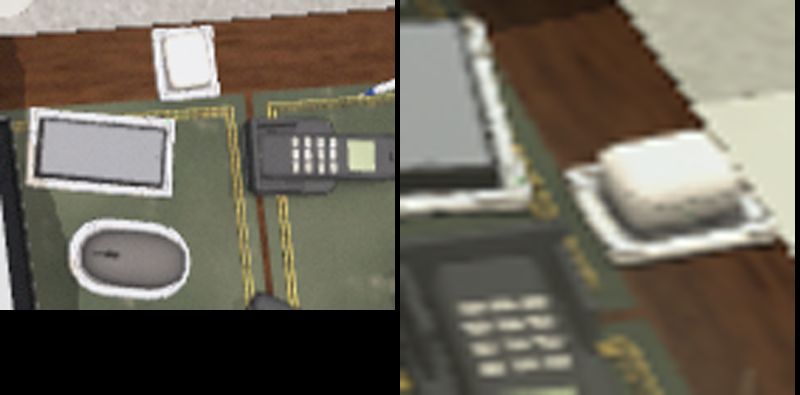

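```bash
python3 -c "
from workcell import hand_in
print(hand_in())"
```

```text
the job is handed in; nothing more can be done
None
```

All four devices are on their chargers, placed in the order you listed them. I handed the job in at about 59.5 s, with the arm clear and touching nothing.

- **Handset:** it went in keypad end first and was pushed until the back wall pushed back at about 8 N. The picture taken afterwards shows it level and against the wall.
- **Mobile phone:** I drew it out by its free end, then gripped it at the middle to carry it. It first landed about 6 mm off, with one end on the rim. I lifted it and set it down again, and the last pictures show it inside the rim, centred to about 1 mm.
- **Mouse:** it came to rest on the pad at the expected height, inside the rim and about 1 mm off centre.
- **Earbud case:** the first placing measured about 2–3 mm off centre, so I lifted it and moved it 2 mm. In the last pictures it is flat and inside the rim. I judged that final position by eye and did not measure it again.
- **Book:** its position matches before and after: less than 0.1 pixel of change in the side view and about 0.4 pixel in the top view. It shows no tilt. The top-view orange area came out larger in the after picture; I took that to be the robot's shadow moving off the book.
- **Height checks:** the two-view heights I read for the phone, handset and earbud case before moving disagreed with your text, because the paper tray hid parts of them from the side camera. I used your heights for those three, and contact while gripping and placing agreed with them. For the phone this was clear only at its second placing; its first stopped 2 mm high, on the rim.

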